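# Drop a ball candle into its tin with the drop cup

### The job

Lift the loaded drop cup out of its sloped cradle by the black grip bar, hold it upright over the empty tin with its release tab above the rack's steel trip bar, and lower it until the bar has pressed the tab fully up and the ball candle has dropped through the open bottom into the tin. Then stand the empty cup upright in the middle of the flat steel tray and let go. Leave both tins where they stand and do not disturb the candle, spool and jar in front of the rack.

Things in the scene. Friction and masses are not known exactly. Their poses are not given: they have to be found in the camera images.
- cup: Drop cup: open square aluminium tube, 80 x 80 mm outside, walls 4 mm, rim 90 mm above its lower edge, 0.17 to 0.32 kg. Origin: centre of the lower edge; z up the cup, +x to the side with the release tab. It starts leaning in the cradle, its z axis 32 degrees from vertical (top towards the cradle's -x), with the ball in it. Its hinged bottom lies 34 mm above the lower edge; open, it hangs 32 mm below that edge.
- cup_grip (a point): Middle of the cup's black grip bar, on the cup's axis 122 mm above its origin. The bar spans the mouth along the cup's y: 64 mm long, 14 mm thick (along x), 24 mm high (110 to 134 mm above the origin), on two flat uprights at its ends (y = +-36 mm).
- tab_tip (a point): Middle of the outer end of the steel release tab on the cup's +x side: a plate 44 mm wide (along y), 4 mm thick, pivoted 42 mm from the cup's axis, 50 mm above its lower edge. At rest it stands straight out, its end 92 mm from the cup's axis, its underside 48 mm above the lower edge. Pressed upwards it opens the bottom.
- tab (a joint): Angle of the release tab in rad: 0 at rest (straight out), 0.5 pressed fully up. Spring-loaded: pressed from below it takes about 2 N with the ball in the cup and 6 N with it gone; it returns by itself.
- flap (a joint): Angle of the cup's hinged bottom in rad: 0 closed, 1.45 fully open, hinged on the tab side. It turns 2.9 times as far as the tab and is shut by a spring; the ball falls out only when it is well open (about 1.2).
- ball: Cream wax ball candle, 52 mm in diameter, 0.07 kg, lying loose in the cup at the start. Origin: its centre.
- tin: The empty tin: open square steel tin, 112 x 112 mm, 60 mm high, walls and floor 4 mm, standing loose in one of the two places on the rack. Origin: centre of its underside.
- full_tin: The filled tin: the same tin with a ball candle already in it, in the rack's other place. Origin: centre of its underside.
- rack: Packing rack, fixed: wooden board 12 mm thick and 330 mm long (along its y) with a steel trip bar along its far side, held on two posts at y = +-152 mm. Origin: under the middle between the two tins, at table height; x points from the tins to the trip bar. The two tins' places are at x = 0, y = +-65 mm, within 5 mm.
- trip_bar (a point): Top of the middle of the trip bar: round, 12 mm thick, along the rack's y at rack x = 78 mm, its top 161 mm above the table. With the cup upright over the tin's middle, +x along the rack's +x, the bar meets the tab when the cup's lower edge is 113 mm above the table, and the tab is fully up at about 93 mm (21 mm above the tin's rim).
- cradle: Plywood cradle, fixed, 150 x 120 mm foot: a slope of 32 degrees falling towards its -x side, with a ledge 26 mm high at the low end and side rails 16 mm high, 94 mm apart. Origin: under the cup's foot, at table height; the middle of the cup's lower edge lies 55 mm above it.
- tray: Flat steel drip tray, fixed, 170 x 170 mm with a rim 14 mm high and 5 mm thick. Origin: centre of its underside; its floor is 5 mm above the table.
- pillar: Bystander: pale pillar candle, 60 mm in diameter, 87 mm high, standing in front of the rack. Origin: centre of its underside.
- spool: Bystander: cardboard wick spool, 64 mm in diameter, 58 mm high, standing in front of the rack. Origin: centre of its underside.
- jar: Bystander: closed jar, 64 mm in diameter, 75 mm high, standing in front of the rack. Origin: centre of its underside.

How it is judged:
By the outcome, as a careful person would: the job done as asked, in the order asked, and still so for the second after the job is handed in, with the robot touching nothing.
It also fails if it takes over 48 s, if anything falls off the work surface, if the arm or the gripper's body presses on something with over 40 N, if the wrist force passes 120 N, or if a joint passes its speed limit or range.

### The arm

A 7-joint arm with a two-finger parallel gripper is mounted at the origin on the work surface. World frame = base frame: x ahead of the robot, y to its left, z up, the work surface at z = 0. Lengths are in m, angles in rad, forces in N, time in s.
With the tool pointing down it reaches from about 0.425 to 0.925 m from the base axis. Payload 6.8 kg.
Tool frame: the origin (TCP) lies on the mounting face of the last link; the fingertips stand 173 mm ahead of it and the grasp point (between the pads) lies 155 mm ahead of it; z points along the fingers, y is the line along which they close (so a half turn about z gives the same grasp; the last joint's range is limited). The gripper opens to 85 mm and grips with 20 to 120 N. Pads are 22 mm wide; open, the fingers measure 114 mm over their backs; the gripper's body (76 mm by 85 mm) begins 54 mm behind the grasp point. The pads swing forward as they close: fully open they stand 13 mm farther back than shut.
Start: joints at [1.184, 0.477, 0.022, 1.555, -0.011, 1.109, -0.083], TCP at [0.186, -0.649, 0.405] pointing down, gripper open.
Joint ranges: [-2.96, 2.96], [-0.34, 2.1], [-1.41, 1.46], [0.24, 2.44], [-1.37, 4.51], [0.17, 1.92], [-2.96, 2.96]. Speed limits (rad/s): [2.39, 2.39, 3.14, 3.14, 3.14, 3.14, 3.14].

### API

Orientations are given as a rotation vector (axis times angle).
In Python, from bench import r gives the robot as it stands.
- The arm moves only by the tool carry_out, never from a script. Its argument "moves" is a list of rows, each a list of 5 numbers: the shift along the tool's x, y, z in m, then the turn about the tool's z in rad, then the finger opening in m, from 0 to 0.0854. In form: [[dx, dy, dz, roll, claw], ...]. A call has exactly 8 rows; each row is the pose to reach, as a shift and turn from the pose commanded when the call began, along the tool's axes at that moment; what a row does not reach only later rows make up. A row lasts 1/10 s, in which the tool goes at most 50 mm and 8.59 degrees, less where a joint would pass 70% of its speed; a pose out of reach is approached as far as the arm can. A call with a gripper value outside its range is refused whole. The fingers move at their own pace and stop on an object; "force" is the grip in N (left out, the last holds). Time passes only in rows, so rows that repeat a pose let the fingers close, or fill a call up. It gives the time, the measured TCP pose, the force, the opening and the grip force at its end, in the units of the state.
- r.get_obs(): the state, without advancing time (a new reading comes with each control period).
- r.grab_frame(name): name is "side" or "top"; returns the picture (384x512x3 uint8, red, green, blue); there is no depth.
- r.calibration(name): a dict with "fx", "fy", "cx", "cy" (pixels), "rvec" (rotation vector, rad) and "tvec" (3), from world to camera coordinates, as OpenCV has them. Camera axes: x right, y down, z forward; pixel columns grow to the right and rows downward; lengths in m; the calibration is good to about 2 mm. A picture is of the moment at which its call begins. calibration takes no time and is no camera call.
- r.hand_in(): hands the job in; it is judged then, once.
The state is a dict: "clock": time; "joints": joint angles; "qvel": joint speeds; "tau": joint torques, N m; "tcp_pos": TCP position; "orientation": TCP orientation; "contact_force": force on the tool from outside, world axes, zero at the start; "moment": the same for the moment, N m; "grip_width": finger opening in m; "gripper_force": force on a finger pad.
Only numpy, scipy, OpenCV 4.12 (cv2) and the standard library are available. Lean on these libraries where they do the work, as an engineer would, in place of code of your own. Each camera call takes 0.05 s, during which the arm holds its last target. There are 200 camera calls.

## Working session

There is one attempt and no reset: what is moved stays moved. The work goes in short steps, Python scripts to look and compute and a tool call to move; the robot and the scene stay as the last step left them, time stands still between calls to the robot, and variables do not carry over. Pictures are saved under pics/ and viewed, at most 12 in all, crops included, and the job is handed in when it is done.

Besides the shell and the picture viewer there is one more tool, called by a JSON object that holds its "method" and its "body". carry_out: Moves the arm, as the interface text tells. Its arguments: {"type":"object","properties":{"moves":{"type":"array","items":{"type":"array","items":{"type":"number"}}},"force":{"type":"number"}},"required":["moves"]}

```bash
mkdir -p pics; ls
python3 - <<'E'
from bench import r
import cv2
for n in("side","top"):
    cv2.imwrite(f"pics/{n}0.png",r.grab_frame(n)[:,:,::-1]); c=r.calibration(n); print(n,c)
print(r.get_obs())
E
```

```text
pics
side {'fx': 355.9322311816401, 'fy': 355.9322311816401, 'cx': 254.66212056190076, 'cy': 186.65485179057816, 'rvec': array([ 0.25893916, -2.85744947,  1.07989779]), 'tvec': array([0.5232705 , 0.16583637, 0.8337003 ])}
top {'fx': 441.1101147650624, 'fy': 441.1101147650624, 'cx': 255.08556491839764, 'cy': 195.33375617256453, 'rvec': array([ 2.10500835, -2.15780931,  0.18149503]), 'tvec': array([0.02525183, 0.55025092, 1.2010617 ])}
{'clock': 0.1, 'joints': array([ 1.1838976 ,  0.47773006,  0.02238953,  1.55634912, -0.01151923,
        1.10931375, -0.08310023]), 'qvel': array([ 0.00144966, -0.00254881, -0.00227174, -0.00351357,  0.00057047,
       -0.00063635,  0.00098215]), 'tau': array([ 4.81621057e-03, -5.97756422e+01,  1.61371775e+00, -2.81953794e+01,
        1.27825429e-02,  5.00193695e-03,  2.88025501e-05]), 'tcp_pos': array([ 0.18567962, -0.64870061,  0.4038166 ]), 'orientation': array([-3.10950745e+00, -4.36244893e-01,  5.60089678e-04]), 'contact_force': array([-0.38374908, -0.52652057, -0.570496  ]), 'moment': array([ 0.00496666, -0.00301316,  0.00649833]), 'gripper_force': 0.0, 'grip_width': 0.08527119631256548}
```

View pics/side0.png

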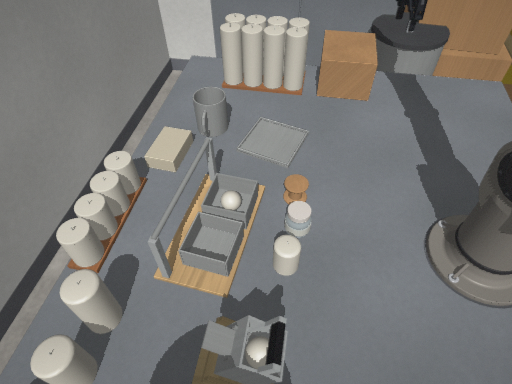

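View pics/top0.png

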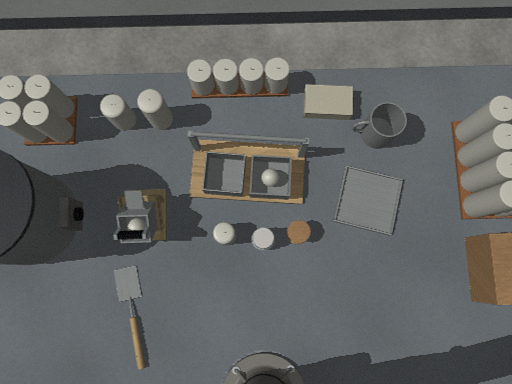

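The top view has the leaning cup at about (135,222) with its bar at (131,235), the empty tin at (224,173), the full tin at (270,176) and the tray at (369,200). The side view agrees: cup at (255,345), empty tin at (213,243). Next I'll zoom in and project.

```bash
cat > h.py <<'E'
import numpy as np, cv2
from bench import r
from scipy.spatial.transform import Rotation as Ro
def cam(n):
    c=r.calibration(n); R=cv2.Rodrigues(c["rvec"])[0]; return c,R,c["tvec"]
def plane(n,uv,z):
    c,R,t=cam(n); uv=np.atleast_2d(uv).astype(float)
    d=np.c_[(uv[:,0]-c["cx"])/c["fx"],(uv[:,1]-c["cy"])/c["fy"],np.ones(len(uv))]@R
    o=-R.T@t; return o+d*((z-o[2])/d[:,2])[:,None]
def proj(n,p):
    c,R,t=cam(n); q=np.atleast_2d(p)@R.T+t
    return np.c_[c["cx"]+c["fx"]*q[:,0]/q[:,2],c["cy"]+c["fy"]*q[:,1]/q[:,2]]
def tri(uvt,uvs):
    A=[];b=[]
    for n,uv in(("top",uvt),("side",uvs)):
        c,R,t=cam(n);o=-R.T@t;d=plane(n,uv,0)[0]-o;d/=np.linalg.norm(d);P=np.eye(3)-np.outer(d,d);A.append(P);b.append(P@o)
    return np.linalg.lstsq(np.vstack(A),np.hstack(b),rcond=None)[0]
def shift(p):   # world shift of the TCP -> tool axes
    o=r.get_obs(); return Ro.from_rotvec(o["orientation"]).inv().apply(np.array(p)-o["tcp_pos"])
E
python3 - <<'E'
from h import *
t=cv2.imread("pics/top0.png");s=cv2.imread("pics/side0.png")
up=lambda i,x0,y0,x1,y1,k:cv2.resize(i[y0:y1,x0:x1],None,fx=k,fy=k,interpolation=cv2.INTER_CUBIC)
a=up(t,100,180,180,250,5);b=up(s,190,300,300,384,4)
cv2.imwrite("pics/c1.png",np.hstack([cv2.copyMakeBorder(a,0,max(0,b.shape[0]-a.shape[0]),0,0,0),cv2.copyMakeBorder(b,0,max(0,a.shape[0]-b.shape[0]),0,0,0)])[:,:800])
print(a.shape,b.shape)
cv2.imwrite("pics/c2.png",up(t,180,120,410,250,3.4))
for n,i in(("top",t),("side",s)):
    m=(i.max(2)<35).astype(np.uint8); k,l,st,ce=cv2.connectedComponentsWithStats(m)
    for j in range(1,k):
        if st[j,4]>40: print(n,st[j],ce[j],cv2.minAreaRect(np.argwhere(l==j)[:,::-1].astype(np.float32)))
    m=(cv2.inRange(cv2.cvtColor(i,cv2.COLOR_BGR2HSV),(8,90,90),(25,255,255))); k,l,st,ce=cv2.connectedComponentsWithStats(m)
    for j in range(1,k):
        if st[j,4]>300: print(n,"wood",st[j],ce[j])
E
```

```text
(350, 400, 3) (336, 440, 3)
top [  0 160  35  96 224] [ 24.73660714 212.65178571] ((20.637643814086914, 209.6719970703125), (24.6608943939209, 96.50907135009766), 10.145544052124023)
top [ 73 207  11  14 134] [ 77.8358209  213.58208955] ((78.0, 213.5), (13.0, 10.0), 90.0)
top [117 230  26   9 186] [129.40322581 234.29569892] ((129.58709716796875, 234.32920837402344), (7.657989978790283, 25.209531784057617), 87.27368927001953)
top [248 374  37  10  62] [268.79032258 376.88709677] ((266.3399353027344, 377.6476745605469), (36.124359130859375, 7.91044282913208), 5.04245138168335)
top wood [452 121  25  98 540] [459.9962963  171.77037037]
top wood [ 190  140  115   64 2201] [244.40072694 166.25761018]
top wood [287 220  24  24 429] [298.2004662  231.68298368]
top wood [ 465  233   47   72 3000] [490.22633333 267.64233333]
side [396   0  13  19 124] [401.40322581   7.50806452] ((402.11895751953125, 8.977587699890137), (11.274628639221191, 18.61488151550293), 3.3664608001708984)
side [410   0   9  26  94] [414.20212766  10.86170213] ((413.7561950683594, 12.316442489624023), (6.281087398529053, 25.38606071472168), 6.009006023406982)
side [498 152  14  50 323] [505.30340557 175.17956656] ((504.5, 176.5), (49.0, 13.0), 90.0)
side [267 323  18  41 491] [275.3910387 343.4114053] ((275.47698974609375, 343.18463134765625), (13.395750999450684, 41.4276008605957), 7.125016689300537)
side wood [ 419    0   93  101 5991] [473.76948756  38.57803372]
side wood [ 317   30   60   71 3572] [347.3412654   64.76567749]
side wood [222  81  81  14 374] [262.53743316  88.35026738]
side wood [ 154  175  111  122 2612] [201.53369066 252.39471669]
side wood [284 175  25  29 566] [295.34982332 188.27208481]
side wood [ 68 177  78  96 525] [109.35809524 235.        ]
```

View pics/c1.png

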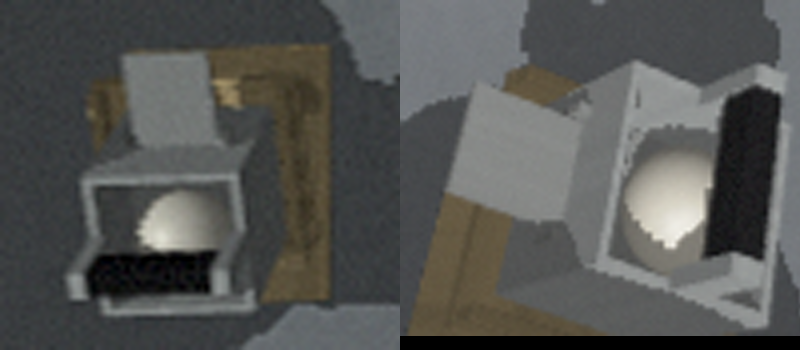

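View pics/c2.png

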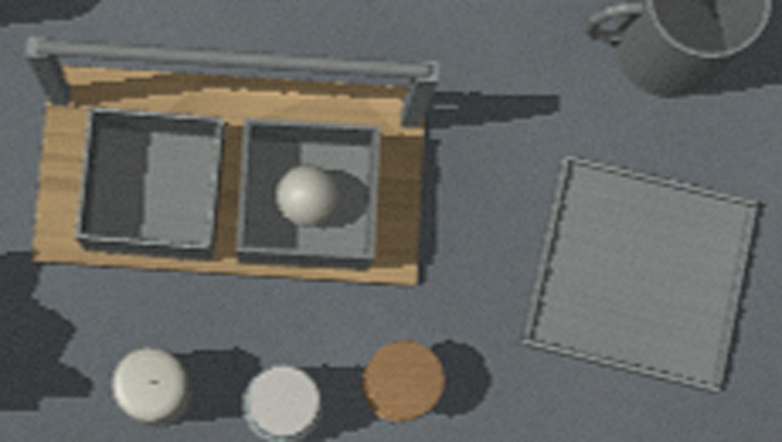

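The crops show the tab pointing up in the image (towards the rack's far side) with its end edge at crop (122–205,55) and the bar at (88–218,255–297). The rack's trip bar runs from (40,44) to (432,72) and the tray corners are clear.

Run:
```python
from h import *
np.set_printoptions(precision=4,suppress=True)
f1=lambda p:np.array(p)/5.+[100,180]-.4
f2=lambda p:np.array(p)/3.4+[180,120]-.35
ang=lambda a:np.degrees(np.arctan2(*(a[0]-a[1])[[1,0]]))
c=tri([129.4,234.3],[275.4,343.4]);print("bar tri",c, "plane",plane("top",[129.4,234.3],.158))
for nm,p,z in(("tab",[(122,55),(205,55)],.146),("rim",[(85,180),(243,177)],.152),("rim-",[(105,308),(250,306)],.11),("barlow",[(90,297),(215,294)],.16)):
    a=plane("top",f1(p),z);print(nm,a.mean(0),ang(a),np.linalg.norm(a[0]-a[1]))
for nm,p,z in(("trip",[(40,44),(432,72)],.157),("front",[(36,262),(418,284)],.012),
 ("tin",[(92,110),(222,118),(212,248),(80,240)],.06),("full",[(246,122),(378,128),(375,260),(240,252)],.06),("tray",[(568,158),(760,205),(718,390),(526,343)],.014),
 ("pillar",[(149,384)],.087),("jar",[(283,401)],.075),("spool",[(404,380)],.058)):
    a=plane("top",f2(p),z);print(nm,a.mean(0)[:2],[ang(a[:2]),ang(a[[3,2]])] if len(a)>3 else (ang(a) if len(a)>1 else ""))
for n in("top","side"):
    cc,R,t=cam(n);print(n,-R.T@t)
```

```text
bar tri [0.4372 0.3306 0.1672] plane [[0.4392 0.3331 0.158 ]]
tab [0.5542 0.3317 0.146 ] 88.56258336054894 0.04336102864466767
rim [0.4884 0.3283 0.152 ] 89.6684753892587 0.08125633804755307
rim- [0.4255 0.3314 0.11  ] 89.37163760609121 0.07659936582806245
barlow [0.4279 0.3305 0.16  ] 89.95524690560448 0.0632451777246977
trip [0.6891 0.0241] 84.29713668201423
front [0.5438 0.0374] 85.22883308224779
tin [0.6172 0.0972] [np.float64(84.91654449582529), np.float64(85.04183185438313)]
full [ 0.6041 -0.0339] [np.float64(85.86477445615266), np.float64(85.1210955233927)]
tray [ 0.5347 -0.3174] [np.float64(74.31837603748247), np.float64(74.64856909157564)]
pillar [0.4439 0.0995] 
jar [ 0.4287 -0.0067] 
spool [ 0.4446 -0.1058] 
top [0.3383 0.0129 1.2772]
side [0.4275 0.5152 0.7404]
```

{"method": "carry_out", "body": {"moves": [[0.056,-0.029,0,-0.11,0.042],[0.112,-0.059,0,-0.22,0.042],[0.167,-0.088,0,-0.33,0.042],[0.223,-0.118,0,-0.44,0.042],[0.279,-0.147,0,-0.55,0.042],[0.335,-0.176,0,-0.66,0.042],[0.39,-0.206,0,-0.77,0.042],[0.446,-0.235,0,-0.88,0.042]], "force": 20}}

```text
clock: 0.9
tcp_pos: [0.4756, -0.3706, 0.4045]
orientation: [-2.625, -1.726, 0.0]
contact_force: [0.7, -0.2, -0.1]
grip_width: 0.0419
gripper_force: 0.0
```

Run:
```python
from h import *
o=r.get_obs();M=Ro.from_rotvec(o["orientation"]).as_matrix()
print(o["tcp_pos"],o["joints"],o["clock"],o["grip_width"])
print("toolY deg",np.degrees(np.arctan2(M[1,1],M[0,1])))
print(shift([.58,0,.404]),shift([.438,.331,.404]))
```

```text
[ 0.475624   -0.3706129   0.40449688] [ 0.78004974  0.37637662 -0.28641237  1.71878709  0.11918075  1.06387833
  0.04694954] 0.9 0.04187210492567543
toolY deg -23.356469067852277
[ 0.38162339 -0.05110643  0.0004942 ] [ 6.29203991e-01 -3.12695488e-01  5.90271801e-04]
```

{"method": "carry_out", "body": {"moves": [[0.05,-0.007,0,-0.1,0.042],[0.1,-0.014,0,-0.2,0.042],[0.15,-0.02,0,-0.3,0.042],[0.2,-0.027,0,-0.395,0.042],[0.25,-0.034,0,-0.395,0.042],[0.3,-0.041,0,-0.395,0.042],[0.35,-0.048,0,-0.395,0.042],[0.38,-0.08,0,-0.395,0.042]]}}

```text
clock: 1.7
tcp_pos: [0.5552, 0.0107, 0.4046]
orientation: [-2.239, -2.204, -0.004]
contact_force: [-0.0, 0.8, 0.1]
grip_width: 0.042
gripper_force: 0.0
```

```bash
cat >> h.py <<'E'
def st(*targets):
    o=r.get_obs();M=Ro.from_rotvec(o["orientation"]).as_matrix();np.set_printoptions(precision=4,suppress=True)
    print(o["clock"],o["tcp_pos"],"toolY",np.degrees(np.arctan2(M[1,1],M[0,1])),"F",o["contact_force"],o["grip_width"],o["gripper_force"],o["joints"])
    for t in targets: print(t,shift(t))
E
python3 - <<'E'
from h import *
st([.438,.331,.404])
E
```

```text
1.7 [0.5552 0.0107 0.4046] toolY -0.9164240771351935 F [-0.0361  0.7712  0.086 ] 0.04201197855076836 0.0 [ 0.2954  0.3277 -0.5246  1.8172  0.1859  1.0436 -0.3158]
[0.438, 0.331, 0.404] [ 0.3184 -0.1224  0.001 ]
```

{"method": "carry_out", "body": {"moves": [[0.046,-0.018,0,0,0.042],[0.092,-0.036,0,0,0.042],[0.138,-0.053,0,0,0.042],[0.184,-0.071,0,0,0.042],[0.23,-0.089,0,0,0.042],[0.276,-0.107,0,0,0.042],[0.318,-0.122,0,0,0.042],[0.318,-0.122,0,0,0.042]]}}

```text
clock: 2.5
tcp_pos: [0.433, 0.3342, 0.4051]
orientation: [-2.226, -2.211, -0.003]
contact_force: [-0.3, 0.0, 0.2]
grip_width: 0.0418
gripper_force: 0.0
```

Run:
```python
from h import *
st([.438,.331,.315])
s=r.grab_frame("side")[:,:,::-1];t=r.grab_frame("top")[:,:,::-1]
k=lambda i:cv2.resize(i,(400,420),interpolation=cv2.INTER_CUBIC)
cv2.imwrite("pics/a.png",np.hstack([k(t[140:280,70:203]),k(s[244:384,190:323])]))
```

```text
2.5 [0.433  0.3342 0.4051] toolY -0.37829572216646656 F [-0.2557  0.025   0.172 ] 0.04175316605629609 0.0 [-0.2192  0.3412 -0.6779  1.8278  0.2394  1.0541 -0.9944]
[0.438, 0.331, 0.315] [-0.0036  0.0052  0.0901]
```

View pics/a.png

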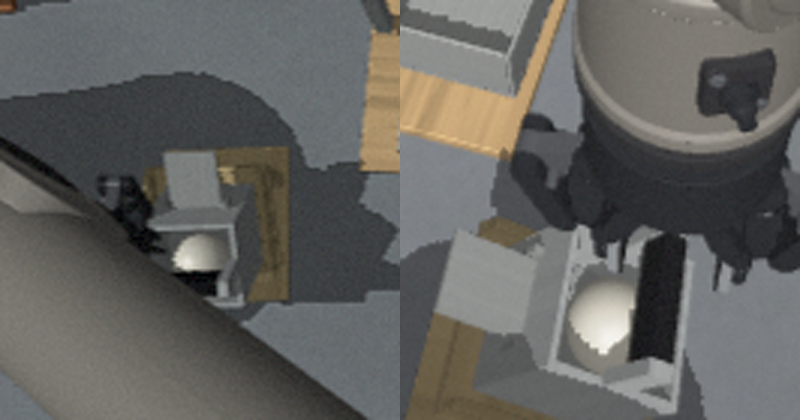

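The fingers straddle the bar (gap at crop columns 610–725, bar at 660). Descending.

{"method": "carry_out", "body": {"moves": [[-0.0036,0.0052,0.02,0,0.042],[-0.0036,0.0052,0.04,0,0.042],[-0.0036,0.0052,0.055,0,0.042],[-0.0036,0.0052,0.07,0,0.042],[-0.0036,0.0052,0.08,0,0.042],[-0.0036,0.0052,0.088,0,0.042],[-0.0036,0.0052,0.091,0,0.042],[-0.0036,0.0052,0.091,0,0.042]]}}

```text
clock: 3.4
tcp_pos: [0.442, 0.3244, 0.3136]
orientation: [-2.24, -2.203, 0.0]
contact_force: [0.9, -0.3, -0.2]
grip_width: 0.0421
gripper_force: 0.0
```

{"method": "carry_out", "body": {"moves": [[0,0,0,0,0.034],[0,0,0,0,0.028],[0,0,0,0,0.022],[0,0,0,0,0.016],[0,0,0,0,0.01],[0,0,0,0,0.01],[0,0,0,0,0.01],[0,0,0,0,0.01]], "force": 20}}

```text
clock: 4.2
tcp_pos: [0.4383, 0.3253, 0.3144]
orientation: [-2.235, -2.204, 0.009]
contact_force: [-15.3, -2.4, 12.5]
grip_width: 0.0229
gripper_force: 19.5
```

Run:
```python
from h import *
st([.438,.331,.315])
```

```text
4.2 [0.4383 0.3253 0.3144] toolY -0.7875675989147369 F [-15.2686  -2.4357  12.4668] 0.022854849798437566 19.46880742907524 [-0.2515  0.4481 -0.6304  1.915   0.3315  0.8896 -1.0619]
[0.438, 0.331, 0.315] [ 0.0057 -0.0004 -0.0006]
```

{"method": "carry_out", "body": {"moves": [[0,0,-0.008,0,0.01],[0,0,-0.018,0,0.01],[0,0,-0.03,0,0.01],[0,0,-0.042,0,0.01],[0,0,-0.055,0,0.01],[0,0,-0.07,0,0.01],[0,0,-0.085,0,0.01],[0,0,-0.1,0,0.01]]}}

```text
clock: 5.0
tcp_pos: [0.442, 0.3244, 0.4152]
orientation: [2.24, 2.202, 0.001]
contact_force: [-0.1, -0.4, -3.3]
grip_width: 0.0136
gripper_force: 24.9
```

Run:
```python
from h import *
st()
s=r.grab_frame("side")[:,:,::-1]
cv2.imwrite("pics/b.png",cv2.resize(s[204:384,160:360],(600,540),interpolation=cv2.INTER_CUBIC))
```

```text
5.0 [0.442  0.3244 0.4152] toolY -0.9720016961728036 F [-0.0875 -0.3846 -3.2535] 0.013629316244338097 24.891935884952545 [-0.199   0.3317 -0.6728  1.8134  0.2328  1.0761 -0.9737]
```

View pics/b.png

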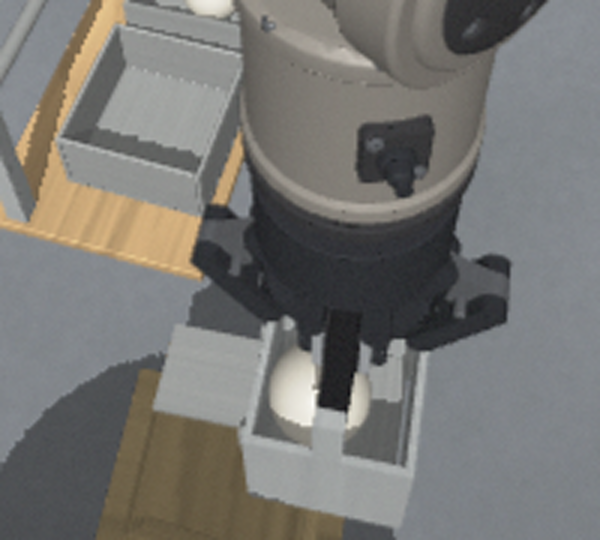

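The cup hangs upright (opening 13.6 mm, pads flat on the bar) with the ball inside. Near-wall corners in the crop are rim (243,430) and (410,468), lower edge (250,487) and (395,527). I'll tighten the grip and raise it while measuring the cup in the hand.

Run:
```python
from h import *
o=r.get_obs()
uv=np.array([(243,430),(410,468),(395,527),(250,487)])/3+[160,204]-.33
c,R,t=cam("side");O=-R.T@t
for yy in(.365,.371):
    P=plane("side",uv,0);d=P-O;Q=O+d*((yy-O[1])/d[:,1])[:,None];print(Q)
st([.44,.324,.46])
```

```text
[[0.48081048 0.365      0.23241366]
 [0.40417426 0.365      0.22430683]
 [0.40410445 0.365      0.12069676]
 [0.48089523 0.365      0.14135209]]
[[0.4786794  0.371      0.25270494]
 [0.40510432 0.371      0.24492192]
 [0.4050373  0.371      0.14545043]
 [0.47876076 0.371      0.16528071]]
5.05 [0.4425 0.3251 0.4177] toolY -0.9769180426586771 F [ 1.7006  0.5967 -1.4001] 0.013666675462475065 24.947581887245178 [-0.1987  0.3294 -0.6736  1.8101  0.2323  1.0775 -0.9732]
[0.44, 0.324, 0.46] [-0.001  -0.0023 -0.0423]
```

{"method": "carry_out", "body": {"moves": [[0,0,0,0,0.01],[0,0,0,0,0.01],[0,0,-0.01,0,0.01],[0,0,-0.02,0,0.01],[0,0,-0.03,0,0.01],[0,0,-0.04,0,0.01],[0,0,-0.05,0,0.01],[0,0,-0.05,0,0.01]], "force": 70}}

```text
clock: 5.85
tcp_pos: [0.4423, 0.3248, 0.4656]
orientation: [2.24, 2.202, 0.005]
contact_force: [0.9, 0.1, -3.4]
grip_width: 0.0126
gripper_force: 70.1
```

Run:
```python
from h import *
# tin at (.617,.097); rack x at -5.2 deg
st([.617,.097,.48])
```

```text
5.85 [0.4423 0.3248 0.4656] toolY -0.9791776798977847 F [ 0.8925  0.0836 -3.3773] 0.012615306669817365 70.05780100822449 [-0.1828  0.2846 -0.6842  1.7505  0.1946  1.1719 -0.9399]
[0.617, 0.097, 0.48] [-0.2247  0.1786 -0.0143]
```

{"method": "carry_out", "body": {"moves": [[-0.02,0.016,-0.005,0,0.01],[-0.05,0.04,-0.014,0.02,0.01],[-0.085,0.068,-0.014,0.04,0.01],[-0.12,0.095,-0.014,0.06,0.01],[-0.155,0.123,-0.014,0.074,0.01],[-0.19,0.151,-0.014,0.074,0.01],[-0.212,0.168,-0.014,0.074,0.01],[-0.225,0.179,-0.014,0.074,0.01]]}}

```text
clock: 6.65
tcp_pos: [0.6186, 0.0931, 0.4769]
orientation: [2.324, 2.113, -0.002]
contact_force: [-0.8, -0.6, -3.5]
grip_width: 0.0126
gripper_force: 70.0
```

{"method": "carry_out", "body": {"moves": [[0,0,0,0,0.01],[0,0,0,0,0.01],[0,0,0,0,0.01],[0,0,0,0,0.01],[0,0,0,0,0.01],[0,0,0,0,0.01],[0,0,0,0,0.01],[0,0,0,0,0.01]]}}

```text
clock: 7.45
tcp_pos: [0.6172, 0.0964, 0.4777]
orientation: [2.32, 2.118, -0.0]
contact_force: [-0.7, -0.7, -4.0]
grip_width: 0.0124
gripper_force: 70.1
```

Run:
```python
from h import *
st()
s=r.grab_frame("side")[:,:,::-1];t=r.grab_frame("top")[:,:,::-1]
print(proj("side",[.617,.097,.2]),proj("top",[.617,.097,.2]))
k=lambda i:cv2.resize(i,(400,400),interpolation=cv2.INTER_CUBIC)
cv2.imwrite("pics/d.png",np.hstack([k(t[120:220,175:275]),k(s[160:300,140:280])]))
```

```text
7.45 [0.6172 0.0964 0.4777] toolY -5.212507895594134 F [-0.6791 -0.6792 -4.0154] 0.01239889774151426 70.053391456604 [ 0.1409  0.3874 -0.5325  1.5653  0.2039  1.2447 -0.5157]
[[202.2419 199.0764]] [[220.2879 159.8516]]
```

View pics/d.png

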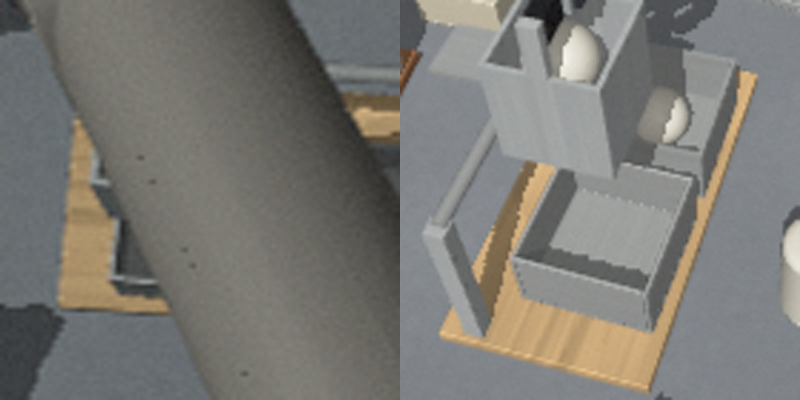

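The side view shows the cup upright over the empty tin: near rim corners at crop (482,65) and (605,88), lower-edge corners at (500,152) and (612,177). The top view is blocked by the arm. I'll get the cup centre from those corner rays.

Run:
```python
from h import *
px=lambda p:(np.array(p,float)-[400,0])/2.857+[140,160]-.33
y=np.radians(-5.2);X=np.array([np.cos(y),np.sin(y),0]);Y=np.array([-X[1],X[0],0]);Z=np.array([0,0,1.])
pts=[((482,65),.04,.04,.09),((605,88),-.04,.04,.09),((500,152),.04,.04,0),((612,177),-.04,.04,0)]
c,R,t=cam("side");O=-R.T@t;A=[];b=[]
for p,a,q,h in pts:
    d=plane("side",px(p),0)[0]-O;d/=np.linalg.norm(d);P=np.eye(3)-np.outer(d,d);A.append(P);b.append(P@(O-a*X-q*Y-h*Z))
A=np.vstack(A);b=np.hstack(b);C=np.linalg.lstsq(A,b,rcond=None)[0];np.set_printoptions(precision=4,suppress=True)
print("cup origin",C,"res",np.linalg.norm((A@C-b).reshape(-1,3),axis=1)); o=r.get_obs();print(o["tcp_pos"],o["tcp_pos"]-C)
f2=lambda p:np.array(p)/3.4+[180,120]-.35
print("tin",plane("top",f2([(92,110),(222,118),(212,248),(80,240)]),.072).mean(0))
print("tin side",plane("side",px([(513,262),(693,180)]),.072).mean(0))
```

```text
cup origin [0.618  0.0943 0.1883] res [0.0023 0.0028 0.0029 0.0018]
[0.6172 0.0963 0.4777] [-0.0007  0.002   0.2894]
tin [0.6144 0.0964 0.072 ]
tin side [0.6107 0.099  0.072 ]
```

{"method": "carry_out", "body": {"moves": [[0,0,0.01,0,0.01],[0,0,0.02,0,0.01],[0,0,0.03,0,0.01],[0,0,0.04,0,0.01],[0,0,0.05,0,0.01],[0,0,0.06,0,0.01],[0,0,0.067,0,0.01],[0,0,0.067,0,0.01]], "force": 90}}

```text
clock: 8.35
tcp_pos: [0.6169, 0.0961, 0.4093]
orientation: [-2.319, -2.117, 0.003]
contact_force: [-0.8, 0.9, -4.5]
grip_width: 0.0125
gripper_force: 87.8
```

{"method": "carry_out", "body": {"moves": [[0,0,0.003,0,0.01],[0,0,0.006,0,0.01],[0,0,0.009,0,0.01],[0,0,0.012,0,0.01],[0,0,0.015,0,0.01],[0,0,0.018,0,0.01],[0,0,0.02,0,0.01],[0,0,0.02,0,0.01]]}}

```text
clock: 9.15
tcp_pos: [0.6174, 0.0963, 0.3907]
orientation: [2.32, 2.118, 0.001]
contact_force: [0.6, 0.1, -1.2]
grip_width: 0.0125
gripper_force: 88.4
```

Run:
```python
from h import *
st()
s=r.grab_frame("side")[:,:,::-1]
cv2.imwrite("pics/e.png",cv2.resize(s[160:300,140:280],(560,560),interpolation=cv2.INTER_CUBIC))
```

```text
9.15 [0.6174 0.0963 0.3907] toolY -5.217818730322383 F [ 0.5564  0.0985 -1.152 ] 0.012478336136014085 88.41338753700256 [ 0.1284  0.4578 -0.5173  1.6684  0.2504  1.0812 -0.5541]
```

View pics/e.png

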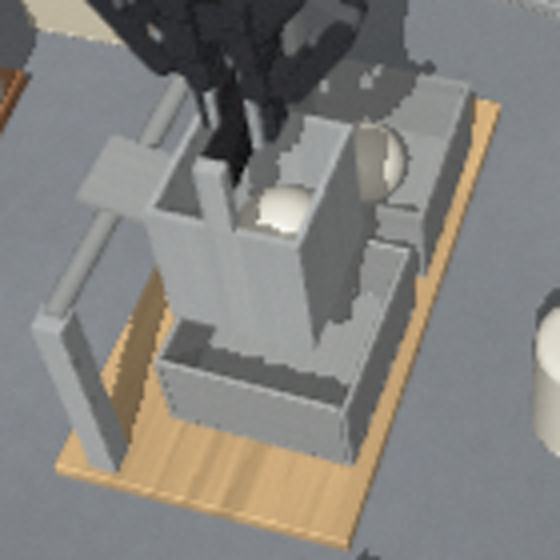

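The tab is on the trip bar (force 2–3 N) and the ball still in the cup. Continuing down slowly.

{"method": "carry_out", "body": {"moves": [[0,0,0.002,0,0.01],[0,0,0.004,0,0.01],[0,0,0.006,0,0.01],[0,0,0.008,0,0.01],[0,0,0.009,0,0.01],[0,0,0.01,0,0.01],[0,0,0.01,0,0.01],[0,0,0.01,0,0.01]]}}

```text
clock: 10.0
tcp_pos: [0.6172, 0.0965, 0.3809]
orientation: [2.32, 2.118, 0.001]
contact_force: [1.4, -0.5, 3.6]
grip_width: 0.012
gripper_force: 89.2
```

Run:
```python
from h import *
for i in range(3):
    s=r.grab_frame("side")[:,:,::-1];st()
cv2.imwrite("pics/f.png",cv2.resize(s[160:300,140:280],(560,560),interpolation=cv2.INTER_CUBIC))
k=s[160:300,140:280].astype(int); print("bright px in cup",((s[195:225,195:230].min(2))>190).sum())
```

```text
10.05 [0.6172 0.0965 0.3809] toolY -5.202289487648879 F [-0.2241 -0.4933  4.3133] 0.012079671164170481 89.20152425765991 [ 0.1261  0.467  -0.515   1.6784  0.2564  1.0635 -0.5592]
10.1 [0.6172 0.0965 0.3809] toolY -5.202418118394604 F [-0.2276  1.0487  3.8822] 0.012263133112459308 89.20725703239441 [ 0.126   0.4671 -0.515   1.6784  0.2564  1.0634 -0.5592]
10.15 [0.6173 0.0965 0.3809] toolY -5.2024405818438355 F [0.1948 0.6852 3.1931] 0.01227940982905858 89.21219944953918 [ 0.126   0.4671 -0.515   1.6784  0.2564  1.0634 -0.5592]
bright px in cup 0
```

Upward force has jumped to about 6 N net, so the ball has gone. A little further, to reach the tab's stop.

{"method": "carry_out", "body": {"moves": [[0,0,0.001,0,0.01],[0,0,0.002,0,0.01],[0,0,0.003,0,0.01],[0,0,0.003,0,0.01],[0,0,0.003,0,0.01],[0,0,0.003,0,0.01],[0,0,0.003,0,0.01],[0,0,0.003,0,0.01]]}}

```text
clock: 10.95
tcp_pos: [0.617, 0.0968, 0.3794]
orientation: [2.319, 2.118, 0.001]
contact_force: [-5.1, -0.2, 15.0]
grip_width: 0.0121
gripper_force: 91.0
```

Run:
```python
from h import *
s=r.grab_frame("side")[:,:,::-1];st()
cv2.imwrite("pics/f.png",cv2.resize(s[160:300,140:280],(560,560),interpolation=cv2.INTER_CUBIC))
```

```text
11.0 [0.617  0.0967 0.3794] toolY -5.206967635725036 F [-6.8106 -1.0758 14.1105] 0.012030647927321557 91.03376479390136 [ 0.1254  0.468  -0.5148  1.6805  0.2578  1.0604 -0.5609]
```

View pics/f.png

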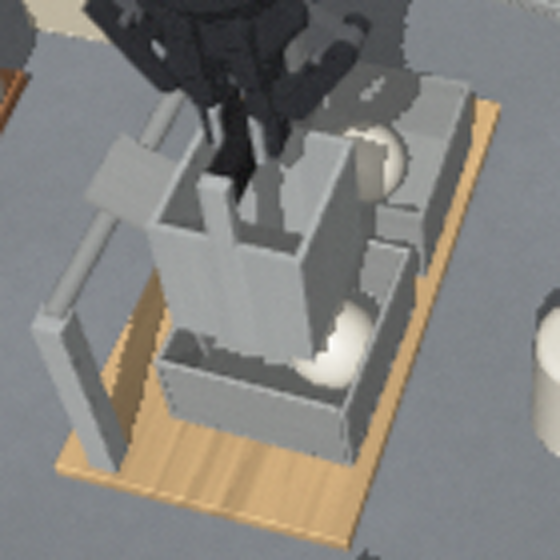

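The stop is reached (15 N) and the ball lies in the tin at crop (335,345). Lifting straight up.

{"method": "carry_out", "body": {"moves": [[0,0,-0.005,0,0.01],[0,0,-0.015,0,0.01],[0,0,-0.03,0,0.01],[0,0,-0.045,0,0.01],[0,0,-0.06,0,0.01],[0,0,-0.08,0,0.01],[0,0,-0.1,0,0.01],[0,0,-0.11,0,0.01]]}}

```text
clock: 11.8
tcp_pos: [0.6174, 0.0964, 0.4905]
orientation: [2.319, 2.117, 0.004]
contact_force: [0.7, 0.6, -3.0]
grip_width: 0.0124
gripper_force: 88.3
```

Run:
```python
from h import *
st([.5347,-.3174,.48])
```

```text
11.8 [0.6174 0.0964 0.4905] toolY -5.233673289145654 F [ 0.6501  0.5631 -3.0226] 0.012394874028979817 88.29777359962463 [ 0.1421  0.3788 -0.5342  1.5482  0.1993  1.2659 -0.5117]
[0.5347, -0.3174, 0.48] [-0.4196 -0.0447  0.01  ]
```

{"method": "carry_out", "body": {"moves": [[-0.025,-0.003,0,0,0.01],[-0.06,-0.006,0,0.03,0.01],[-0.1,-0.011,0,0.06,0.01],[-0.14,-0.015,0,0.09,0.01],[-0.18,-0.019,0,0.12,0.01],[-0.22,-0.023,0,0.15,0.01],[-0.26,-0.028,0,0.18,0.01],[-0.3,-0.032,0,0.18,0.01]]}}

```text
clock: 12.6
tcp_pos: [0.5573, -0.2011, 0.4879]
orientation: [-2.502, -1.9, 0.0]
contact_force: [1.2, -0.4, -3.1]
grip_width: 0.0122
gripper_force: 88.2
```

Run:
```python
from h import *
st([.5347,-.3174,.34])
```

```text
12.6 [ 0.5573 -0.2011  0.4879] toolY -15.57511017313894 F [ 1.2261 -0.3779 -3.0603] 0.012174544001374866 88.20133924484253 [ 0.5503  0.3031 -0.3914  1.6351  0.1214  1.2276 -0.1379]
[0.5347, -0.3174, 0.34] [-0.1181  0.0095  0.1479]
```

{"method": "carry_out", "body": {"moves": [[-0.03,0.002,0,0,0.01],[-0.06,0.005,0,0,0.01],[-0.09,0.007,0,0,0.01],[-0.11,0.009,0.02,0,0.01],[-0.118,0.0095,0.05,0,0.01],[-0.118,0.0095,0.08,0,0.01],[-0.118,0.0095,0.11,0,0.01],[-0.118,0.0095,0.135,0,0.01]]}}

```text
clock: 13.4
tcp_pos: [0.5351, -0.3158, 0.351]
orientation: [-2.5, -1.9, 0.001]
contact_force: [-0.1, 0.1, -2.6]
grip_width: 0.0125
gripper_force: 88.1
```

{"method": "carry_out", "body": {"moves": [[0,0,0.005,0,0.01],[0,0,0.01,0,0.01],[0,0,0.01,0,0.01],[0,0,0.01,0,0.01],[0,0,0.01,0,0.01],[0,0,0.01,0,0.01],[0,0,0.01,0,0.01],[0,0,0.01,0,0.01]]}}

```text
clock: 14.2
tcp_pos: [0.5357, -0.3158, 0.343]
orientation: [2.501, 1.901, 0.0]
contact_force: [-0.1, -0.8, -2.4]
grip_width: 0.012
gripper_force: 88.2
```

Run:
```python
from h import *
st([.5347,-.3174,.30])
s=r.grab_frame("side")[:,:,::-1];t=r.grab_frame("top")[:,:,::-1]
k=lambda i:cv2.resize(i,(400,400),interpolation=cv2.INTER_CUBIC)
cv2.imwrite("pics/g.png",np.hstack([k(t[140:260,310:430]),k(s[60:180,215:335])]))
```

```text
14.2 [ 0.5357 -0.3158  0.343 ] toolY -15.528414959674803 F [-0.1274 -0.8161 -2.4477] 0.011996475125602563 88.21245789527893 [ 0.6731  0.473  -0.3219  1.73    0.1762  0.9666  0.0127]
[0.5347, -0.3174, 0.3] [-0.0018 -0.0005  0.043 ]
```

View pics/g.png

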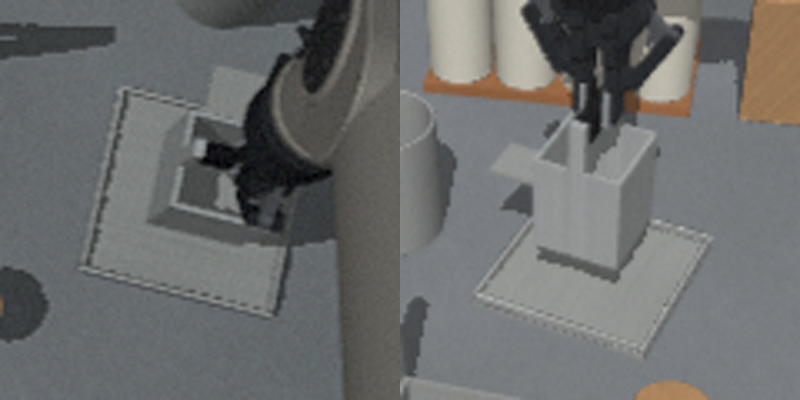

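The cup hangs level over the tray, its edges parallel to it (side crop: lower corners at (538,248) and (615,278), inside the tray). Lowering.

{"method": "carry_out", "body": {"moves": [[-0.002,0,0.01,0,0.01],[-0.002,0,0.02,0,0.01],[-0.002,0,0.03,0,0.01],[-0.002,0,0.038,0,0.01],[-0.002,0,0.043,0,0.01],[-0.002,0,0.045,0,0.01],[-0.002,0,0.046,0,0.01],[-0.002,0,0.046,0,0.01]]}}

```text
clock: 15.1
tcp_pos: [0.5352, -0.3178, 0.2969]
orientation: [2.501, 1.901, 0.0]
contact_force: [0.9, 0.6, -3.1]
grip_width: 0.012
gripper_force: 88.2
```

{"method": "carry_out", "body": {"moves": [[0,0,0.001,0,0.01],[0,0,0.002,0,0.01],[0,0,0.003,0,0.01],[0,0,0.004,0,0.01],[0,0,0.004,0,0.01],[0,0,0.004,0,0.01],[0,0,0.004,0,0.01],[0,0,0.004,0,0.01]]}}

```text
clock: 15.9
tcp_pos: [0.5351, -0.3177, 0.2928]
orientation: [2.501, 1.901, 0.0]
contact_force: [0.4, 0.1, -2.8]
grip_width: 0.0121
gripper_force: 88.2
```

{"method": "carry_out", "body": {"moves": [[0,0,0.001,0,0.01],[0,0,0.002,0,0.01],[0,0,0.003,0,0.01],[0,0,0.003,0,0.01],[0,0,0.003,0,0.01],[0,0,0.003,0,0.01],[0,0,0.003,0,0.01],[0,0,0.003,0,0.01]]}}

```text
clock: 16.7
tcp_pos: [0.5351, -0.3178, 0.2903]
orientation: [2.501, 1.9, -0.0]
contact_force: [-3.2, 0.2, 5.2]
grip_width: 0.012
gripper_force: 89.5
```

Contact with the tray (about 8 N). Easing the grip, then opening.

{"method": "carry_out", "body": {"moves": [[0,0,0,0,0.011],[0,0,0,0,0.011],[0,0,0,0,0.011],[0,0,0,0,0.015],[0,0,0,0,0.018],[0,0,0,0,0.024],[0,0,0,0,0.032],[0,0,0,0,0.04]], "force": 20}}

```text
clock: 17.5
tcp_pos: [0.5352, -0.3177, 0.2896]
orientation: [2.501, 1.901, 0.0]
contact_force: [0.9, -0.4, -0.0]
grip_width: 0.0398
gripper_force: 0.0
```

{"method": "carry_out", "body": {"moves": [[0,0,0,0,0.044],[0,0,-0.005,0,0.044],[0,0,-0.015,0,0.044],[0,0,-0.03,0,0.044],[0,0,-0.06,0,0.044],[0,0,-0.09,0,0.044],[0,0,-0.12,0,0.044],[0,0,-0.15,0,0.044]]}}

```text
clock: 18.3
tcp_pos: [0.535, -0.3175, 0.4427]
orientation: [2.5, 1.9, 0.001]
contact_force: [-0.1, 0.0, 0.4]
grip_width: 0.044
gripper_force: 0.0
```

{"method": "carry_out", "body": {"moves": [[-0.04,0,0,0,0.044],[-0.08,0,0,0,0.044],[-0.12,0,0,0,0.044],[-0.16,0,0,0,0.044],[-0.2,0,0,0,0.044],[-0.23,0,0,0,0.044],[-0.23,0,0,0,0.044],[-0.23,0,0,0,0.044]]}}

```text
clock: 19.1
tcp_pos: [0.4731, -0.5397, 0.4407]
orientation: [2.502, 1.899, 0.001]
contact_force: [0.6, 0.3, -0.3]
grip_width: 0.0441
gripper_force: 0.0
```

Run:
```python
from h import *
st()
s=r.grab_frame("side")[:,:,::-1];t=r.grab_frame("top")[:,:,::-1]
k=lambda i:cv2.resize(i,(400,400),interpolation=cv2.INTER_CUBIC)
cv2.imwrite("pics/h.png",np.hstack([k(t[115:255,180:420][:,:]) if 0 else cv2.resize(t[130:250,185:415],(460,240),interpolation=cv2.INTER_CUBIC),cv2.resize(s[60:300,140:310],(170,240))]).repeat(1,0))
cv2.imwrite("pics/h.png",cv2.resize(cv2.imread("pics/h.png"),None,fx=1.26,fy=1.26))
```

```text
19.1 [ 0.4731 -0.5397  0.4407] toolY -15.605939539167249 F [ 0.5535  0.3251 -0.2967] 0.044081912816166864 0.0 [ 0.9283  0.5375 -0.2537  1.3826  0.1359  1.2377  0.3922]
```

View pics/h.png

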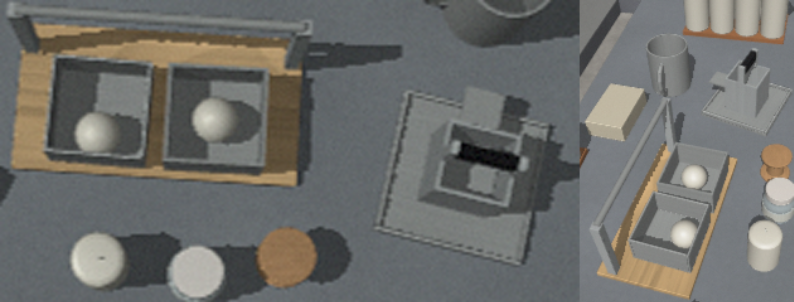

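The cup stands upright in the middle of the tray, about 43 mm from its left rim edge (45 mm expected). A ball lies in each tin, and the bystanders look undisturbed.

```bash
python3 -c "
from bench import r
print(r.hand_in())"
```

```text
the job is handed in; nothing more can be done
None
```

The job is handed in at about 19 s: the ball is in the tin that was empty, the empty cup stands upright in the middle of the tray, and in the final picture both tins, the candle, the spool and the jar look undisturbed.

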